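# Put the can, the salt and the spice jar back in their own places

### The job

The can, the salt shaker and the spice jar have each been left in another one's place. Swap them round so that the can stands in the middle of the square slate coaster, the salt shaker in the middle of the round white dish and the spice jar in the middle of the square blade of the little wooden paddle board, using the empty dark trivet as a spare place if you need one. Keep all three upright, set them down gently without dropping them, leave the candle, the fork and the keys where they are, and let go of everything at the end.

Things in the scene. Friction and masses are not known exactly. Their poses are not given: they have to be found in the camera images.
- can: tall drinks can, a straight cylinder 53 mm across and 134 mm tall, bare metal top, about 0.12 kg; origin at the centre of its underside, z up its axis. At the start it stands near the middle of the round dish.
- salt: salt shaker, round, clear glass with white salt in it and a domed grey cap; 44 mm across at its widest, 90 mm tall (the dome above 74 mm narrows to 34 mm), about 0.1 kg; origin at the centre of its underside, z up its axis. At the start it stands near the middle of the paddle board's blade.
- spice: spice jar, a straight round glass jar with a flat black screw cap (green print on its top); 44 mm across, 105 mm tall, about 0.11 kg; origin at the centre of its underside, z up its axis. At the start it stands near the middle of the square coaster.
- coaster: flat square grey slate coaster, 100 x 100 mm, 8 mm thick, fixed to the counter; origin at the centre of its underside, sides along x and y. Place of the can.
- dish: shallow round white dish, 120 mm across, fixed to the counter; its flat inner floor is 6 mm above the counter and about 95 mm across, inside a rim that rises to 12 mm; origin at the centre of its underside. Place of the salt shaker.
- board: little light-wood paddle board, 12 mm thick, fixed to the counter: a square blade 110 x 110 mm with a stub handle 30 mm wide that runs 45 mm out along -x; origin at the centre of the blade's underside. Place of the spice jar: the middle of the blade.
- trivet: empty flat hexagonal dark iron trivet, 110 mm across its flats, 8 mm thick, fixed to the counter; origin at the centre of its underside. The spare place.
- candle: candle in a clear glass jar, 76 mm across, 90 mm tall, loose; origin at the centre of its underside. Leave it alone.
- fork: table fork lying flat, 196 mm long along its x, 27 mm wide, 13 mm high, loose; origin at the centre of its underside. Leave it alone.
- key_ring: bunch of keys with a blue tag lying flat, 101 x 122 mm, 8 mm high, loose; origin at the centre of its underside. Leave it alone.

How it is judged:
By the outcome, as a careful person would: the job done as asked, in the order asked, and still so for the second after the job is handed in, with the robot touching nothing.
It also fails if it takes over 123 s, if anything falls off the work surface, if the arm or the gripper's body presses on something with over 40 N, if the wrist force passes 120 N, or if a joint passes its speed limit or range.

### The arm

A 6-joint arm with a two-finger parallel gripper is mounted at the origin on a cart in front of the work surface, level with it; the furniture and walls round the work are solid. World frame = base frame: x ahead of the robot, y to its left, z up, the work surface at z = 0. Lengths are in m, angles in degrees, forces in N, time in s.
With the tool pointing down it reaches from about 0.35 to 0.875 m from the base axis. Payload 4.2 kg.
Tool frame: the origin (TCP) lies midway between the tips of the shut fingers; the grasp point (between the pads) lies 19 mm behind it (r.pinch_z is the distance from the TCP to the grasp point, in m); z points along the fingers, y is the line along which they close (so a half turn about z gives the same grasp; the last joint's range is limited). The gripper opens to 87 mm and grips with 3 to 60 N. Pads are 19 mm wide; open, the fingers measure 117 mm over their backs; the gripper's body (75 mm by 190 mm) begins 51 mm behind the grasp point.
Start: joints at [78.071, 22.042, 0.453, 0, -68.411, -14.817], TCP at [0.281, 0.558, 0.223] pointing down, gripper open.
Joint ranges: [-179.83, 179.83], [-69.29, 118.12], [-61.27, 80.66], [-181.25, 117.63], [-171.15, -9.14], [-177.46, 177.46]. Speed limits (degrees/s): [159.86, 159.86, 180, 180, 180, 180].

### API

Orientations are given as a 3x3 rotation matrix whose columns are the frame's x, y, z axes.
In Python, from station import r, imaging, models gives the robot as it stands. The module is installed in compiled form; this text tells all that it offers.
- The arm moves only by the tool apply_moves, never from a script. Its argument "moves" is a list of rows, each a list of 2 entries, a list of its own where there are three numbers: the shift along the tool's x, y, z in m, then the turn about the tool's z in degrees. A call has 1 to 5 rows; each row shifts and turns the commanded pose from where the row before left it, along the tool's axes as they then stand; what a row does not reach is not made up. A row lasts 1/12 s, in which the tool goes at most 41.7 mm and 7.16 degrees, less where a joint would pass 70% of its speed; a pose out of reach is approached as far as the arm can. A call is refused whole if a number of a shift passes 0.0417 or a number of a turn 7.16, either way. A call with a gripper value outside its range is refused whole. "hand" is the finger opening in m, from 0 to 0.087, set as the call begins (left out, the last holds). The fingers move at their own pace and stop on an object; the grip force is fixed at half the most. Time passes only in rows, so rows that do not move let the fingers close. It gives the time, the measured TCP pose, the force, the opening and the grip force at its end, in the units of the state.
- r.sense(): the state, without advancing time (a new reading comes with each control period).
- imaging.capture(name): name is "scene" or "top" or "wrist"; returns a dict with "frame" (384x512x3 uint8, blue, green, red), "intrinsics" (3x3 intrinsics, pixels), "eye" and "orientation" of the camera in the world. Camera axes: x right, y down, z forward; pixel columns grow to the right and rows downward; lengths in m; the calibration is good to about 2 mm. A picture is of the moment at which its call begins. There is no depth.
- r.finish_job(): hands the job in; it is judged then, once.
Trained networks look in a picture, given as the dict that the camera call returned (one of the last four; its "shot" number tells which), for a name from the list of things; names that differ only in an ending like _2 or _b are one class to them, and where a whole thing is asked for, a point or a joint stands for the part that bears it (a point fixed in the world has none). Each returns a list of dicts, best first, with "confidence" (0 to 1); they miss things now and then, are a little off and sometimes report something else, mostly with a low value. They report only what shows in the picture. A call takes as long as a camera call.
- models.cut_out(picture, target): "region" (384x512 bool, what is visible of it) and "extent" ([left, top, width, height] as shares, 0 to 1, of the picture: columns of its width, rows of its height, round what is visible of it).
- models.place_of(picture, target): "at" ([column, row] as shares, 0 to 1, of the picture: columns of its width, rows of its height: a listed point, or the origin of a listed thing).
The state is a dict: "time_s": time; "joints": joint angles; "joint_velocities": joint speeds; "effort": joint torques, N m; "tcp_pos": TCP position; "ee_rot": TCP orientation; "wrist_force": force on the tool from outside, world axes, zero at the start; "moment": the same for the moment, N m; "gripper_width": opening from 0.0 (shut) to 1.0 (fully open); "gripper_force": force on a finger pad.
Only numpy, scipy, OpenCV 4.12 (cv2) and the standard library are available. Lean on these libraries where they do the work, as an engineer would, in place of code of your own. Each camera call takes 0.05 s, during which the arm holds its last target. There are 200 camera calls.

## Working session

There is one attempt and no reset: what is moved stays moved. The work goes in short steps, Python scripts to look and compute and a tool call to move; the robot and the scene stay as the last step left them, time stands still between calls to the robot, and variables do not carry over. Pictures are saved under pics/ and viewed, at most 14 in all, crops included, and the job is handed in when it is done.

Besides the shell and the picture viewer there is one more tool, called after ">>>" by a JSON object that holds its "fn" and its "kwargs", one argument or row to a line. apply_moves: Moves the arm, as the interface text tells. Its arguments: {"type":"object","properties":{"moves":{"type":"array"},"hand":{"type":"number"}},"required":["moves"]}

```bash
mkdir -p pics; cat > h.py <<'E'
from station import r, imaging, models
import numpy as np, cv2
def px2w(p,uv,z):
    K=np.array(p["intrinsics"]);R=np.array(p["orientation"]);e=np.array(p["eye"])
    d=R@np.linalg.inv(K)@np.array([uv[0],uv[1],1.]);return e+d*(z-e[2])/d[2]
def w2px(p,X):
    K=np.array(p["intrinsics"]);R=np.array(p["orientation"]);e=np.array(p["eye"])
    q=K@(R.T@(np.array(X)-e));return q[:2]/q[2]
def find(p,n,z=0):
    o=models.place_of(p,n)
    return [(round(d["confidence"],2),np.round(np.array(d["at"])*[512,384],1),np.round(px2w(p,np.array(d["at"])*[512,384],z)[:2],4)) for d in o[:2]]
E
python3 - <<'E'
from h import *
s=r.sense();print(s["tcp_pos"],np.round(s["ee_rot"],3),s["time_s"],s["gripper_width"],r.pinch_z)
Z=dict(can=.006,salt=.012,spice=.008,coaster=0,dish=0,board=0,trivet=0,candle=0,fork=0,key_ring=0)
for c in ["scene","top"]:
    p=imaging.capture(c);cv2.imwrite(f"pics/{c}0.png",p["frame"]);print(c,np.round(p["eye"],3),np.round(p["orientation"],2).tolist())
    for n in Z: print(n,find(p,n,Z[n]))
print(r.sense()["time_s"])
E
```

```text
[0.2809758  0.55759131 0.22143443] [[ 0.893 -0.45  -0.001]
 [-0.45  -0.893 -0.002]
 [ 0.     0.002 -1.   ]] 0.0 1.0035726402525602 0.0187
scene [ 0.129 -0.759  0.629] [[0.87, -0.27, 0.41], [-0.49, -0.48, 0.73], [0.01, -0.83, -0.55]]
can [(0.78, array([191.3, 167.3]), array([0.4789, 0.2634]))]
salt [(0.94, array([258.5, 185.4]), array([0.6039, 0.0676]))]
spice [(0.57, array([227.3, 231.2]), array([ 0.4404, -0.0677]))]
coaster [(0.75, array([235. , 232.4]), array([ 0.4589, -0.072 ]))]
dish [(0.96, array([192.4, 173.1]), array([0.4724, 0.2392]))]
board [(0.66, array([260.8, 184. ]), array([0.6226, 0.0868]))]
trivet [(0.88, array([324.8, 266.1]), array([ 0.5795, -0.2713])), (0.5, array([293.7, 215.2]), array([ 0.6228, -0.0835]))]
candle [(0.69, array([294.2, 217.3]), array([ 0.6189, -0.0916])), (0.58, array([259.4, 184. ]), array([0.619 , 0.0889]))]
fork [(0.58, array([199.2, 199.9]), array([0.436 , 0.0985])), (0.33, array([296.3, 216.5]), array([ 0.6255, -0.0914]))]
key_ring [(0.97, array([250.7, 282.1]), array([ 0.4142, -0.2334]))]
top [ 0.46  -0.02   0.941] [[-0.01, -1.0, 0.1], [-1.0, 0.01, -0.0], [0.0, -0.1, -1.0]]
can [(0.76, array([153.6, 226.5]), array([0.4705, 0.2312]))]
salt [(0.52, array([217.7, 168.6]), array([0.6136, 0.0715]))]
spice [(0.65, array([276.5, 233. ]), array([ 0.4518, -0.0738]))]
coaster [(0.74, array([277.2, 233. ]), array([ 0.4517, -0.076 ]))]
dish [(0.85, array([149.6, 222.1]), array([0.4816, 0.2431]))]
board [(0.92, array([215. , 167.8]), array([0.6177, 0.0796]))]
trivet [(0.79, array([357.4, 178.4]), array([ 0.5875, -0.2811]))]
candle [(0.87, array([280.8, 164.2]), array([ 0.6256, -0.0876]))]
fork [(0.65, array([206.6, 236.8]), array([0.4438, 0.1002]))]
key_ring [(0.76, array([341.9, 249.8]), array([ 0.4089, -0.2364])), (0.51, array([216.7, 169.5]), array([0.6134, 0.0753]))]
1.1
```

```bash
python3 - <<'E'
import cv2
a=cv2.imread("pics/top0.png");cv2.imwrite("pics/top0c.png",cv2.resize(a[110:300,80:430],(800,434),interpolation=cv2.INTER_CUBIC))
E
```

```text
(no output)
```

View pics/top0c.png

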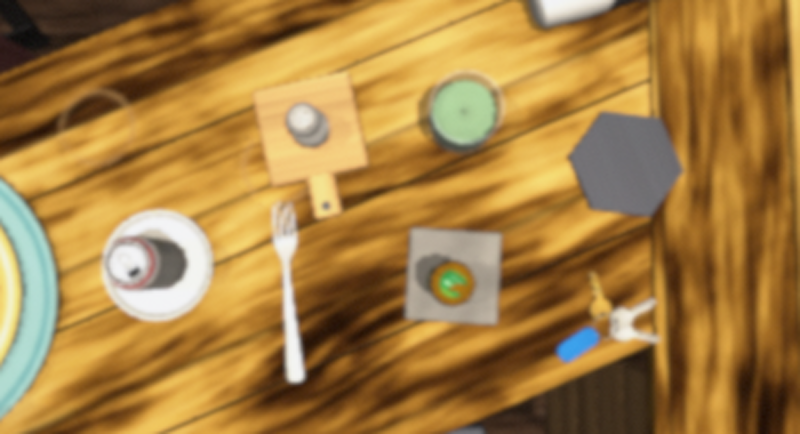

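View pics/scene0.png

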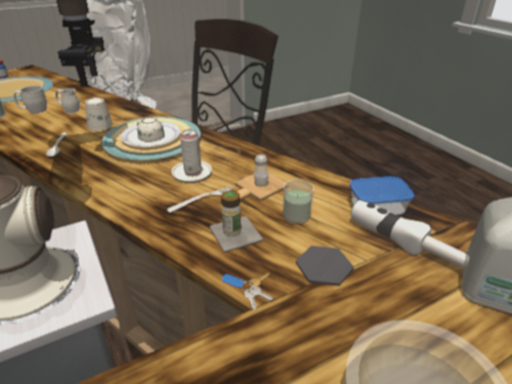

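```bash
cat >> h.py <<'E'
from scipy.optimize import minimize
def circ(rad,z,n=24):
    t=np.arange(n)*2*np.pi/n;return np.c_[rad*np.cos(t),rad*np.sin(t),np.full(n,z)]
def sq(h,z): return np.array([[h,h,z],[-h,h,z],[-h,-h,z],[h,-h,z]])
M=dict(can=np.r_[circ(.0265,0),circ(.0265,.134)],salt=np.r_[circ(.022,0),circ(.022,.074),circ(.017,.084),circ(.008,.09)],
 spice=np.r_[circ(.022,0),circ(.022,.105)],coaster=np.r_[sq(.05,0),sq(.05,.008)],dish=np.r_[circ(.05,0),circ(.06,.012)],
 board=np.r_[sq(.055,0),sq(.055,.012),[[-.1,.015,.012],[-.1,-.015,.012],[-.1,.015,0],[-.1,-.015,0]]],
 trivet=np.r_[circ(.0635,0,6),circ(.0635,.008,6)],candle=np.r_[circ(.038,0),circ(.038,.09)])
S=4
def hullmask(pts):
    m=np.zeros((384*S,512*S),np.uint8);cv2.fillConvexPoly(m,cv2.convexHull(((pts+.5)*S).astype(np.int32)),1)
    return m
def fit(p,n,x0,z0,yaw=None):
    c=models.cut_out(p,n)
    best=None
    for d in c[:2]:
        m=np.array(d["region"]).astype(np.uint8)
        k,l,st,_=cv2.connectedComponentsWithStats(m)
        if k<2: continue
        m=(np.isin(l,[i for i in range(1,k) if st[i,4]>40])).astype(np.uint8)
        ys,xs=np.nonzero(m)
        if len(xs)<30: continue
        pp=np.r_[np.c_[xs,ys]-.5,np.c_[xs,ys]+[.5,-.5],np.c_[xs,ys]+.5,np.c_[xs,ys]+[-.5,.5]]
        T=hullmask(pp)
        def cost(v):
            a=v[2]*10 if yaw is not None else 0
            R=np.array([[np.cos(a),-np.sin(a),0],[np.sin(a),np.cos(a),0],[0,0,1]])
            X=M[n]@R.T+[v[0],v[1],z0]
            H=hullmask(np.array([w2px(p,x) for x in X]))
            return 1-(H&T).sum()/(H|T).sum()
        v0=list(x0)+([yaw/10] if yaw is not None else [])
        s=[v0]+[[v0[j]+(.01 if i==j else 0) for j in range(len(v0))] for i in range(len(v0))]
        o=minimize(cost,v0,method="Nelder-Mead",options=dict(initial_simplex=s,xatol=2e-4,fatol=1e-4,maxiter=120))
        if best is None or o.fun<best[0]: best=(o.fun,o.x,d["confidence"])
    return None if best is None else (round(1-best[0],3),round(best[2],2),np.round(best[1],4))
E
cat > loc.py <<'E'
from h import *
G=dict(can=(.475,.235,.006),salt=(.613,.072,.012),spice=(.452,-.074,.008),coaster=(.452,-.074,0,0.),dish=(.475,.238,0),board=(.615,.08,0,0.2),trivet=(.587,-.28,0,.2),candle=(.625,-.088,0))
if __name__=="__main__":
  for c in ["top","scene"]:
    p=imaging.capture(c)
    for n,g in G.items(): print(c,n,fit(p,n,g[:2],g[2],g[3] if len(g)>3 else None))
E
python3 loc.py
```

```text
top can (np.float64(0.893), 0.66, array([0.4728, 0.2312]))
top salt (np.float64(0.848), 0.64, array([0.6159, 0.0734]))
top spice (np.float64(0.942), 0.91, array([ 0.4511, -0.0711]))
top coaster (np.float64(0.93), 0.68, array([ 0.4583, -0.0791, -0.0076]))
top dish (np.float64(0.939), 0.64, array([0.4722, 0.242 ]))
top board (np.float64(0.969), 0.78, array([0.6222, 0.0763, 0.0207]))
top trivet (np.float64(0.972), 0.65, array([ 0.5788, -0.2705,  0.0369]))
top candle (np.float64(0.965), 0.87, array([ 0.6287, -0.0908]))
scene can (np.float64(0.898), 0.72, array([0.472 , 0.2373]))
scene salt (np.float64(0.888), 0.88, array([0.6189, 0.0798]))
scene spice (np.float64(0.963), 0.59, array([ 0.4486, -0.0736]))
scene coaster (np.float64(0.971), 0.93, array([ 0.4567, -0.0803, -0.0085]))
scene dish (np.float64(0.941), 0.68, array([0.4668, 0.2322]))
scene board (np.float64(0.836), 0.59, array([0.6269, 0.0776, 0.0261]))
scene trivet (np.float64(0.917), 0.89, array([ 0.5775, -0.2704,  0.039 ]))
scene candle (np.float64(0.942), 0.61, array([ 0.6268, -0.0881]))
```

>>> {"fn": "apply_moves", "kwargs": {
  "moves": [
    [[0, 0, 0], -6.68],
    [[0, 0, 0], -6.68],
    [[0, 0, 0], -6.68],
    [[0, 0, -0.02], -6.68],
    [[0.0105, 0.0396, 0], 0]
  ],
  "hand": 0.087
}}

```text
time_s: 2.42
tcp_pos: [0.292, 0.5244, 0.2444]
ee_rot: [[1.0, 0.008, 0.004], [0.008, -1.0, 0.007], [0.004, -0.007, -1.0]]
wrist_force: [1.4, 0.6, 1.7]
gripper_width: 1.001
gripper_force: 0.0
```

>>> {"fn": "apply_moves", "kwargs": {
  "moves": [
    [[0.0105, 0.0396, 0], 0],
    [[0.0105, 0.0396, 0], 0],
    [[0.0105, 0.0396, 0], 0],
    [[0.0105, 0.0396, 0], 0],
    [[0.0105, 0.0396, 0], 0]
  ]
}}

```text
time_s: 2.83
tcp_pos: [0.3442, 0.3186, 0.2428]
ee_rot: [[1.0, 0.0, 0.0], [0.0, -1.0, 0.0], [0.0, -0.0, -1.0]]
wrist_force: [1.8, 0.6, 0.1]
gripper_width: 1.003
gripper_force: 0.0
```

```bash
python3 - <<'E'
from loc import *
p=imaging.capture("wrist");cv2.imwrite("pics/w1.png",p["frame"])
s=r.sense();print(s["tcp_pos"],np.round(s["ee_rot"],3).tolist(),s["time_s"],np.round(p["eye"],3),np.round(p["orientation"],2).tolist(),p["intrinsics"][0])
for n in ["can","dish","salt","board"]:
    g=G[n];print(n,fit(p,n,g[:2],g[2],g[3] if len(g)>3 else None))
E
```

```text
[0.3439475  0.31251999 0.24283986] [[1.0, -0.004, -0.002], [-0.004, -1.0, -0.003], [-0.002, 0.003, -1.0]] 2.8833 [0.414 0.318 0.405] [[-0.0, -0.97, -0.26], [-1.0, 0.0, -0.0], [0.0, 0.26, -0.97]] [343.49238619   0.         263.66783225]
can (np.float64(0.938), 0.68, array([0.4686, 0.2392]))
dish (np.float64(0.867), 0.77, array([0.4705, 0.2424]))
salt None
board None
```

View pics/w1.png

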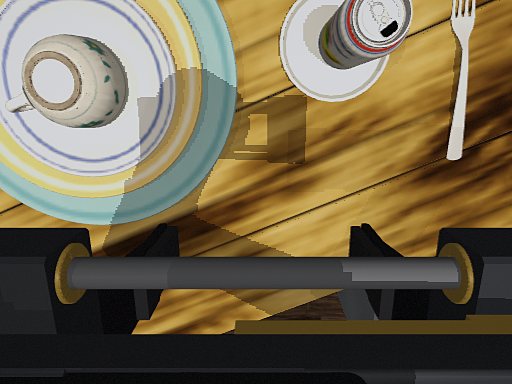

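>>> {"fn": "apply_moves", "kwargs": {
  "moves": [
    [[0.005, 0.039, 0], 0],
    [[0.005, 0.039, 0], 0],
    [[0.005, 0.039, 0], 0],
    [[0.005, 0.039, 0], 0],
    [[0.005, 0.039, 0], 0]
  ]
}}

```text
time_s: 3.5
tcp_pos: [0.3693, 0.1253, 0.2427]
ee_rot: [[1.0, 0.003, 0.0], [0.003, -1.0, 0.0], [0.0, -0.0, -1.0]]
wrist_force: [1.0, 0.2, 0.4]
gripper_width: 1.002
gripper_force: 0.0
```

>>> {"fn": "apply_moves", "kwargs": {
  "moves": [
    [[0.005, 0.039, 0], 0],
    [[0.005, 0.039, 0], 0],
    [[0.005, 0.039, 0], 0],
    [[0.005, 0.039, 0], 0],
    [[0.005, 0.037, 0], 0]
  ]
}}

```text
time_s: 3.92
tcp_pos: [0.3949, -0.0684, 0.2429]
ee_rot: [[1.0, 0.002, 0.001], [0.002, -1.0, 0.0], [0.001, -0.0, -1.0]]
wrist_force: [1.3, 0.1, -0.2]
gripper_width: 1.0
gripper_force: 0.0
```

```bash
cat > wl.py <<'E'
from loc import *
import sys
p=imaging.capture("wrist");p=imaging.capture("wrist")
s=r.sense();print(np.round(s["tcp_pos"],4),np.round(s["ee_rot"],3).tolist(),s["time_s"])
if len(sys.argv)>2: cv2.imwrite(sys.argv[2],p["frame"])
for n in sys.argv[1].split(","):
    g=G[n];print(n,fit(p,n,g[:2],g[2],g[3] if len(g)>3 else None))
E
python3 wl.py spice,coaster,candle pics/w2.png
```

```text
[ 0.3949 -0.0707  0.2424] [[1.0, -0.007, -0.001], [-0.007, -1.0, -0.001], [-0.001, 0.001, -1.0]] 4.0167
spice (np.float64(0.971), 0.97, array([ 0.4496, -0.071 ]))
coaster (np.float64(0.988), 0.64, array([ 0.4563, -0.078 , -0.0075]))
candle None
```

View pics/w2.png

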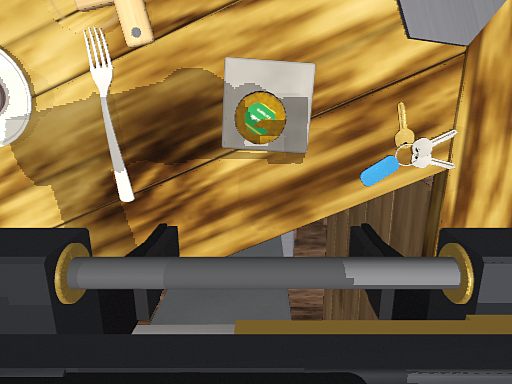

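>>> {"fn": "apply_moves", "kwargs": {
  "moves": [
    [[0.0275, 0.0005, 0], 0],
    [[0.0275, 0, 0], 0],
    [[0, 0, 0.02], 0],
    [[0, 0, 0.035], 0],
    [[0, 0, 0.035], 0]
  ]
}}

```text
time_s: 4.58
tcp_pos: [0.4507, -0.0655, 0.1523]
ee_rot: [[1.0, 0.004, 0.004], [0.004, -1.0, 0.001], [0.004, -0.001, -1.0]]
wrist_force: [0.4, -0.7, -1.4]
gripper_width: 0.995
gripper_force: 0.0
```

>>> {"fn": "apply_moves", "kwargs": {
  "moves": [
    [[0, 0, 0.035], 0],
    [[0, 0, 0.035], 0],
    [[0, 0, 0.02], 0],
    [[0, 0, 0], 0],
    [[0, 0, 0], 0]
  ]
}}

```text
time_s: 5.0
tcp_pos: [0.4492, -0.0664, 0.0622]
ee_rot: [[1.0, 0.003, -0.002], [0.003, -1.0, -0.001], [-0.002, 0.001, -1.0]]
wrist_force: [-0.9, -0.7, 0.4]
gripper_width: 0.996
gripper_force: 0.0
```

>>> {"fn": "apply_moves", "kwargs": {
  "moves": [
    [[0, 0, 0], 0],
    [[0, 0, 0], 0],
    [[0, 0, 0], 0],
    [[0, 0, 0], 0],
    [[0, 0, 0], 0]
  ],
  "hand": 0.03
}}

```text
time_s: 5.42
tcp_pos: [0.4494, -0.068, 0.0635]
ee_rot: [[1.0, -0.001, 0.002], [-0.001, -1.0, 0.0], [0.002, -0.0, -1.0]]
wrist_force: [-0.5, -0.2, 0.0]
gripper_width: 0.706
gripper_force: 0.0
```

>>> {"fn": "apply_moves", "kwargs": {
  "moves": [
    [[0, 0, 0], 0],
    [[0, 0, 0], 0],
    [[0, 0, 0], 0],
    [[0, 0, 0], 0]
  ]
}}

```text
time_s: 5.75
tcp_pos: [0.449, -0.0682, 0.0627]
ee_rot: [[1.0, -0.001, 0.0], [-0.001, -1.0, -0.0], [0.0, 0.0, -1.0]]
wrist_force: [-0.2, -1.0, 1.9]
gripper_width: 0.502
gripper_force: 30.0
```

>>> {"fn": "apply_moves", "kwargs": {
  "moves": [
    [[0, 0, -0.015], 0],
    [[0, 0, -0.03], 0],
    [[0, 0, -0.015], 0],
    [[0.0215, 0.0338, 0], 0],
    [[0.0215, 0.0338, 0], 0]
  ]
}}

```text
time_s: 6.17
tcp_pos: [0.4929, -0.1351, 0.1243]
ee_rot: [[1.0, 0.004, 0.003], [0.004, -1.0, 0.0], [0.003, -0.0, -1.0]]
wrist_force: [1.1, 1.2, -1.2]
gripper_width: 0.495
gripper_force: 30.0
```

>>> {"fn": "apply_moves", "kwargs": {
  "moves": [
    [[0.0215, 0.0338, 0], 0],
    [[0.0215, 0.0338, 0], 0],
    [[0.0215, 0.0338, 0], 0],
    [[0.0215, 0.0338, 0], 0],
    [[0, 0, 0], 0]
  ]
}}

```text
time_s: 6.58
tcp_pos: [0.5808, -0.2763, 0.1209]
ee_rot: [[1.0, -0.005, 0.001], [-0.005, -1.0, -0.002], [0.001, 0.002, -1.0]]
wrist_force: [0.9, -0.3, -0.8]
gripper_width: 0.498
gripper_force: 30.0
```

>>> {"fn": "apply_moves", "kwargs": {
  "moves": [
    [[0, 0, 0.02], 0],
    [[0, 0, 0.02], 0],
    [[0, 0, 0.01], 0],
    [[0, 0, 0.005], 0],
    [[0, 0, 0], 0]
  ]
}}

```text
time_s: 7.0
tcp_pos: [0.5769, -0.2705, 0.0661]
ee_rot: [[1.0, -0.0, -0.003], [-0.0, -1.0, 0.001], [-0.003, -0.001, -1.0]]
wrist_force: [0.2, 0.2, 0.8]
gripper_width: 0.496
gripper_force: 30.0
```

>>> {"fn": "apply_moves", "kwargs": {
  "moves": [
    [[0, 0, 0.001], 0],
    [[0, 0, 0.001], 0],
    [[0, 0, 0.001], 0],
    [[0, 0, 0.001], 0],
    [[0, 0, 0], 0]
  ]
}}

```text
time_s: 7.42
tcp_pos: [0.578, -0.2708, 0.064]
ee_rot: [[1.0, -0.0, 0.001], [-0.0, -1.0, -0.0], [0.001, 0.0, -1.0]]
wrist_force: [-0.3, -0.9, -0.7]
gripper_width: 0.5
gripper_force: 30.0
```

>>> {"fn": "apply_moves", "kwargs": {
  "moves": [
    [[0, 0, 0.0005], 0],
    [[0, 0, 0.0005], 0],
    [[0, 0, 0], 0],
    [[0, 0, 0], 0]
  ]
}}

```text
time_s: 7.75
tcp_pos: [0.578, -0.271, 0.0628]
ee_rot: [[1.0, -0.0, 0.0], [-0.0, -1.0, -0.0], [0.0, 0.0, -1.0]]
wrist_force: [0.0, 0.2, 0.2]
gripper_width: 0.494
gripper_force: 30.0
```

>>> {"fn": "apply_moves", "kwargs": {
  "moves": [
    [[0, 0, 0.0005], 0],
    [[0, 0, 0.0005], 0],
    [[0, 0, 0], 0],
    [[0, 0, 0], 0]
  ]
}}

```text
time_s: 8.08
tcp_pos: [0.5781, -0.271, 0.0627]
ee_rot: [[1.0, -0.0, 0.001], [-0.0, -1.0, -0.0], [0.001, 0.0, -1.0]]
wrist_force: [-2.1, 0.6, 5.7]
gripper_width: 0.502
gripper_force: 30.0
```

>>> {"fn": "apply_moves", "kwargs": {
  "moves": [
    [[0, 0, 0], 0],
    [[0, 0, 0], 0],
    [[0, 0, 0], 0],
    [[0, 0, 0], 0],
    [[0, 0, 0], 0]
  ],
  "hand": 0.087
}}

```text
time_s: 8.5
tcp_pos: [0.5778, -0.2709, 0.0612]
ee_rot: [[1.0, -0.001, -0.0], [-0.001, -1.0, 0.0], [-0.0, -0.0, -1.0]]
wrist_force: [-0.4, -0.8, 0.4]
gripper_width: 0.796
gripper_force: 0.0
```

>>> {"fn": "apply_moves", "kwargs": {
  "moves": [
    [[0, 0, 0], 0],
    [[0, 0, -0.01], 0],
    [[0, 0, -0.03], 0],
    [[0, 0, -0.04], 0],
    [[0, 0, -0.04], 0]
  ]
}}

```text
time_s: 8.92
tcp_pos: [0.5772, -0.2709, 0.1828]
ee_rot: [[1.0, -0.0, -0.002], [-0.0, -1.0, 0.0], [-0.002, -0.0, -1.0]]
wrist_force: [1.5, 0.5, 1.8]
gripper_width: 0.993
gripper_force: 0.0
```

>>> {"fn": "apply_moves", "kwargs": {
  "moves": [
    [[0, 0, -0.04], 0],
    [[0, 0, -0.03], 0],
    [[-0.0125, -0.0392, 0], 0],
    [[-0.0125, -0.0392, 0], 0],
    [[-0.0125, -0.0392, 0], 0]
  ]
}}

```text
time_s: 9.33
tcp_pos: [0.5399, -0.1525, 0.2528]
ee_rot: [[1.0, -0.003, 0.002], [-0.003, -1.0, 0.0], [0.002, -0.0, -1.0]]
wrist_force: [1.7, 1.2, 1.0]
gripper_width: 0.999
gripper_force: 0.0
```

>>> {"fn": "apply_moves", "kwargs": {
  "moves": [
    [[-0.0125, -0.0392, 0], 0],
    [[-0.0125, -0.0392, 0], 0],
    [[-0.0125, -0.0392, 0], 0],
    [[-0.0125, -0.0392, 0], 0],
    [[-0.0125, -0.0392, 0], 0]
  ]
}}

```text
time_s: 9.75
tcp_pos: [0.477, 0.0443, 0.2526]
ee_rot: [[1.0, -0.001, 0.002], [-0.001, -1.0, 0.001], [0.002, -0.001, -1.0]]
wrist_force: [-0.2, 1.0, 0.5]
gripper_width: 1.0
gripper_force: 0.0
```

>>> {"fn": "apply_moves", "kwargs": {
  "moves": [
    [[-0.0125, -0.0392, 0], 0],
    [[-0.0125, -0.0392, 0], 0],
    [[-0.0125, -0.0392, 0], 0],
    [[-0.0125, -0.0392, 0], 0],
    [[-0.0125, -0.0392, 0], 0]
  ]
}}

```text
time_s: 10.17
tcp_pos: [0.4145, 0.2405, 0.2528]
ee_rot: [[1.0, -0.0, 0.001], [-0.0, -1.0, 0.001], [0.001, -0.001, -1.0]]
wrist_force: [1.4, -0.2, -0.9]
gripper_width: 1.001
gripper_force: 0.0
```

```bash
python3 wl.py can,dish; python3 - <<'E'
from h import *
p=imaging.capture("top")
print(fit(p,"spice",(.578,-.271),.008),fit(p,"coaster",(.456,-.078),0,-.075))
p=imaging.capture("scene")
print(fit(p,"spice",(.578,-.271),.008),fit(p,"coaster",(.456,-.078),0,-.075))
cv2.imwrite("pics/s2.png",p["frame"])
E
```

```text
[0.4144 0.2433 0.2525] [[1.0, 0.007, 0.001], [0.007, -1.0, 0.002], [0.001, -0.002, -1.0]] 10.2667
can (np.float64(0.941), 0.75, array([0.4716, 0.2359]))
dish (np.float64(0.991), 0.75, array([0.4706, 0.2425]))
(np.float64(0.95), 0.87, array([ 0.58  , -0.2728])) (np.float64(0.946), 0.75, array([ 0.4581, -0.079 , -0.0054]))
(np.float64(0.918), 0.61, array([ 0.5775, -0.2721])) (np.float64(0.96), 0.75, array([ 0.4558, -0.0799, -0.0098]))
```

>>> {"fn": "apply_moves", "kwargs": {
  "moves": [
    [[0.028, 0.003, 0], 0],
    [[0.028, 0, 0], 0],
    [[0, 0, 0.02], 0],
    [[0, 0, 0.03], 0],
    [[0, 0, 0.035], 0]
  ]
}}

```text
time_s: 11.08
tcp_pos: [0.4735, 0.2355, 0.1671]
ee_rot: [[1.0, -0.003, 0.004], [-0.003, -1.0, 0.003], [0.004, -0.003, -1.0]]
wrist_force: [0.1, 0.3, -0.1]
gripper_width: 1.001
gripper_force: 0.0
```

>>> {"fn": "apply_moves", "kwargs": {
  "moves": [
    [[0, 0, 0.035], 0],
    [[0, 0, 0.03], 0],
    [[0, 0, 0.017], 0],
    [[0, 0, 0], 0],
    [[0, 0, 0], 0]
  ]
}}

```text
time_s: 11.5
tcp_pos: [0.4719, 0.2349, 0.0842]
ee_rot: [[1.0, -0.001, -0.001], [-0.001, -1.0, -0.002], [-0.001, 0.002, -1.0]]
wrist_force: [-1.2, 0.0, 0.9]
gripper_width: 0.996
gripper_force: 0.0
```

>>> {"fn": "apply_moves", "kwargs": {
  "moves": [
    [[0, 0, 0], 0],
    [[0, 0, 0], 0],
    [[0, 0, 0], 0],
    [[0, 0, 0], 0],
    [[0, 0, 0], 0]
  ],
  "hand": 0.04
}}

```text
time_s: 11.92
tcp_pos: [0.4719, 0.236, 0.0854]
ee_rot: [[1.0, -0.0, 0.001], [-0.0, -1.0, 0.001], [0.001, -0.001, -1.0]]
wrist_force: [-0.3, 0.1, -0.7]
gripper_width: 0.711
gripper_force: 0.0
```

>>> {"fn": "apply_moves", "kwargs": {
  "moves": [
    [[0, 0, 0], 0],
    [[0, 0, 0], 0],
    [[0, 0, 0], 0]
  ]
}}

```text
time_s: 12.17
tcp_pos: [0.4717, 0.2358, 0.0849]
ee_rot: [[1.0, -0.0, 0.0], [-0.0, -1.0, 0.0], [0.0, -0.0, -1.0]]
wrist_force: [-0.5, 0.8, 1.2]
gripper_width: 0.583
gripper_force: 29.9
```

>>> {"fn": "apply_moves", "kwargs": {
  "moves": [
    [[0, 0, -0.005], 0],
    [[0, 0, -0.02], 0],
    [[0, 0, 0], 0]
  ]
}}

```text
time_s: 12.42
tcp_pos: [0.4733, 0.237, 0.1123]
ee_rot: [[1.0, 0.001, 0.005], [0.0, -1.0, 0.003], [0.005, -0.003, -1.0]]
wrist_force: [-0.1, 0.3, -0.9]
gripper_width: 0.587
gripper_force: 29.9
```

```bash
python3 - <<'E'
from h import *
p=imaging.capture("wrist");cv2.imwrite("pics/w3.png",p["frame"])
print(r.sense()["gripper_width"],fit(p,"can",(.4717,.236),.031))
p=imaging.capture("top");print(fit(p,"can",(.4717,.236),.031))
E
```

```text
0.586157083205008 (np.float64(0.78), 0.56, array([0.4826, 0.2368]))
None
```

View pics/w3.png

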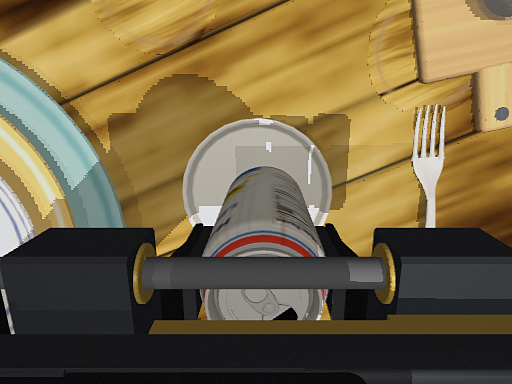

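>>> {"fn": "apply_moves", "kwargs": {
  "moves": [
    [[0, 0, -0.02], 0],
    [[0, 0, -0.015], 0],
    [[-0.0018, 0.02, 0], 0],
    [[-0.0018, 0.039, 0], 0],
    [[-0.0018, 0.039, 0], 0]
  ]
}}

```text
time_s: 13.03
tcp_pos: [0.4655, 0.1373, 0.1438]
ee_rot: [[1.0, 0.002, -0.001], [0.002, -1.0, -0.0], [-0.001, 0.0, -1.0]]
wrist_force: [0.9, -0.5, -1.2]
gripper_width: 0.586
gripper_force: 29.9
```

>>> {"fn": "apply_moves", "kwargs": {
  "moves": [
    [[-0.0018, 0.039, 0], 0],
    [[-0.0018, 0.039, 0], 0],
    [[-0.0018, 0.039, 0], 0],
    [[-0.0018, 0.039, 0], 0],
    [[-0.0018, 0.039, 0], 0]
  ]
}}

```text
time_s: 13.45
tcp_pos: [0.456, -0.059, 0.1439]
ee_rot: [[1.0, -0.0, -0.001], [-0.0, -1.0, -0.0], [-0.001, 0.0, -1.0]]
wrist_force: [1.4, 1.0, -1.1]
gripper_width: 0.584
gripper_force: 29.9
```

>>> {"fn": "apply_moves", "kwargs": {
  "moves": [
    [[0, 0.022, 0], 0],
    [[0, 0, 0], 0],
    [[0, 0, 0.02], 0],
    [[0, 0, 0.02], 0],
    [[0, 0, 0.01], 0]
  ]
}}

```text
time_s: 13.87
tcp_pos: [0.4551, -0.0793, 0.092]
ee_rot: [[1.0, -0.002, -0.004], [-0.002, -1.0, 0.0], [-0.004, -0.0, -1.0]]
wrist_force: [0.1, 0.5, -1.6]
gripper_width: 0.585
gripper_force: 29.9
```

>>> {"fn": "apply_moves", "kwargs": {
  "moves": [
    [[0, 0, 0.005], 0],
    [[0, 0, 0.001], 0],
    [[0, 0, 0.001], 0],
    [[0, 0, 0], 0],
    [[0, 0, 0], 0]
  ]
}}

```text
time_s: 14.28
tcp_pos: [0.4575, -0.079, 0.0881]
ee_rot: [[1.0, -0.0, 0.001], [-0.0, -1.0, 0.0], [0.001, -0.0, -1.0]]
wrist_force: [0.0, -0.5, -0.8]
gripper_width: 0.581
gripper_force: 29.9
```

Commanded down 57 of about 58 mm; the last bit slowly.

>>> {"fn": "apply_moves", "kwargs": {
  "moves": [
    [[0, 0, 0.0005], 0],
    [[0, 0, 0.0005], 0],
    [[0, 0, 0], 0],
    [[0, 0, 0], 0]
  ]
}}

```text
time_s: 14.62
tcp_pos: [0.4574, -0.0792, 0.0869]
ee_rot: [[1.0, -0.0, 0.001], [-0.0, -1.0, 0.0], [0.001, -0.0, -1.0]]
wrist_force: [-0.3, 0.2, 0.4]
gripper_width: 0.585
gripper_force: 29.9
```

>>> {"fn": "apply_moves", "kwargs": {
  "moves": [
    [[0, 0, 0.0005], 0],
    [[0, 0, 0], 0],
    [[0, 0, 0], 0]
  ]
}}

```text
time_s: 14.87
tcp_pos: [0.4575, -0.0792, 0.0868]
ee_rot: [[1.0, -0.0, 0.001], [-0.0, -1.0, -0.0], [0.001, 0.0, -1.0]]
wrist_force: [-1.5, 1.5, 4.2]
gripper_width: 0.585
gripper_force: 29.9
```

>>> {"fn": "apply_moves", "kwargs": {
  "moves": [
    [[0, 0, 0], 0],
    [[0, 0, 0], 0],
    [[0, 0, 0], 0],
    [[0, 0, 0], 0],
    [[0, 0, 0], 0]
  ],
  "hand": 0.087
}}

```text
time_s: 15.28
tcp_pos: [0.4569, -0.0793, 0.0859]
ee_rot: [[1.0, -0.001, -0.0], [-0.001, -1.0, -0.0], [-0.0, 0.0, -1.0]]
wrist_force: [-0.0, -0.1, -0.6]
gripper_width: 0.876
gripper_force: 0.0
```

>>> {"fn": "apply_moves", "kwargs": {
  "moves": [
    [[0, 0, 0], 0],
    [[0, 0, -0.01], 0],
    [[0, 0, -0.03], 0],
    [[0, 0, -0.04], 0],
    [[0, 0, -0.04], 0]
  ]
}}

```text
time_s: 15.7
tcp_pos: [0.4561, -0.0794, 0.2068]
ee_rot: [[1.0, -0.0, -0.003], [-0.0, -1.0, -0.001], [-0.003, 0.001, -1.0]]
wrist_force: [1.0, -0.2, 0.0]
gripper_width: 0.999
gripper_force: 0.0
```

>>> {"fn": "apply_moves", "kwargs": {
  "moves": [
    [[0, 0, -0.044], 0],
    [[0.0256, -0.0388, 0], 0],
    [[0.0256, -0.0388, 0], 0],
    [[0.0256, -0.0388, 0], 0],
    [[0.0256, -0.0388, 0], 0]
  ]
}}

```text
out of range
```

```bash
python3 wl.py salt,board pics/w4.png; python3 - <<'E'
from h import *
for c in ["top","scene"]:
    p=imaging.capture(c);print(fit(p,"can",(.4575,-.079),.008),fit(p,"coaster",(.456,-.078),0,-.075))
    cv2.imwrite(f"pics/{c}3.png",p["frame"])
E
```

```text
[ 0.4615 -0.0792  0.2129] [[1.0, 0.001, 0.015], [0.001, -1.0, 0.0], [0.015, -0.0, -1.0]] 15.8
salt (np.float64(0.943), 0.93, array([0.6177, 0.0766]))
board (np.float64(0.952), 0.87, array([0.6231, 0.0778, 0.0197]))
(np.float64(0.0), 0.42, array([ 0.4575, -0.079 ])) None
(np.float64(0.905), 0.73, array([ 0.4544, -0.0851])) (np.float64(0.922), 0.57, array([ 0.4569, -0.0805, -0.0069]))
```

View pics/w4.png

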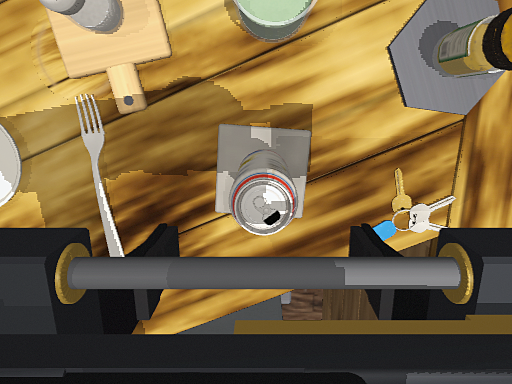

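>>> {"fn": "apply_moves", "kwargs": {
  "moves": [
    [[0, 0, -0.04], 0],
    [[0.0256, -0.0388, 0], 0],
    [[0.0256, -0.0388, 0], 0],
    [[0.0256, -0.0388, 0], 0],
    [[0.0256, -0.0388, 0], 0]
  ]
}}

```text
time_s: 16.62
tcp_pos: [0.5495, 0.0612, 0.2456]
ee_rot: [[1.0, -0.001, -0.001], [-0.001, -1.0, -0.0], [-0.001, 0.0, -1.0]]
wrist_force: [-0.2, -1.1, -0.4]
gripper_width: 0.998
gripper_force: 0.0
```

```bash
python3 wl.py salt,board,candle pics/w5.png; python3 - <<'E'
from h import *
for c in ["top","scene"]:
    p=imaging.capture(c);print(fit(p,"can",(.4575,-.079),.008),fit(p,"coaster",(.456,-.078),0,-.075))
E
```

```text
[0.5515 0.0638 0.2441] [[1.0, 0.004, -0.001], [0.004, -1.0, -0.001], [-0.001, 0.0, -1.0]] 16.7167
salt (np.float64(0.76), 0.97, array([0.6132, 0.0752]))
board (np.float64(0.974), 0.55, array([0.6199, 0.0781, 0.0208]))
candle (np.float64(0.974), 0.9, array([ 0.6265, -0.089 ]))
(np.float64(0.925), 0.71, array([ 0.4584, -0.0811])) (np.float64(0.974), 0.65, array([ 0.4576, -0.0787, -0.0069]))
(np.float64(0.893), 0.73, array([ 0.4568, -0.0783])) (np.float64(0.921), 0.77, array([ 0.4558, -0.0804, -0.0057]))
```

View pics/w5.png

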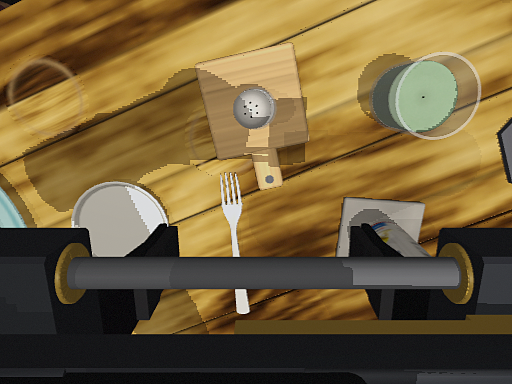

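```bash
python3 - <<'E'
from h import *
p=imaging.capture("wrist")
for u in [(255,107),(253,108)]: print(px2w(p,u,.095))
print(find(p,"salt",.012),fit(p,"salt",(.617,.076),.012),r.sense()["tcp_pos"])
E
```

```text
[0.61156115 0.06615215 0.095     ]
[0.61070319 0.06793374 0.095     ]
[(0.78, array([252.6, 103.1]), array([0.6139, 0.0708]))] (np.float64(0.842), 0.72, array([0.6131, 0.0737])) [0.54877271 0.05940475 0.24635162]
```

>>> {"fn": "apply_moves", "kwargs": {
  "moves": [
    [[0.01, -0.01, 0], 0],
    [[0, 0, 0], 0],
    [[0, 0, 0], 0],
    [[0, 0, 0], 0]
  ]
}}

```text
time_s: 17.65
tcp_pos: [0.5586, 0.0696, 0.2459]
ee_rot: [[1.0, -0.0, -0.001], [-0.0, -1.0, -0.0], [-0.001, 0.0, -1.0]]
wrist_force: [-0.3, -0.6, -0.4]
gripper_width: 1.001
gripper_force: 0.0
```

```bash
python3 - <<'E'
from h import *
for i in range(3):
    p=imaging.capture("wrist")
    print(np.round(p["eye"],4),fit(p,"salt",(.615,.072),.012),fit(p,"board",(.621,.078),0,.2),np.round(r.sense()["tcp_pos"],4))
E
```

```text
[0.629  0.0693 0.4079] (np.float64(0.806), 0.78, array([0.6145, 0.0753])) (np.float64(0.973), 0.77, array([0.6197, 0.078 , 0.0215])) [0.5586 0.0695 0.2461]
[0.6289 0.0693 0.4081] (np.float64(0.819), 0.88, array([0.6144, 0.0744])) (np.float64(0.976), 0.87, array([0.6197, 0.0776, 0.0206])) [0.5587 0.0697 0.2461]
[0.629  0.0694 0.4082] (np.float64(0.81), 0.78, array([0.6144, 0.0741])) (np.float64(0.973), 0.74, array([0.62  , 0.0779, 0.0194])) [0.5588 0.0698 0.2461]
```

>>> {"fn": "apply_moves", "kwargs": {
  "moves": [
    [[0.0285, -0.0055, 0], 0],
    [[0.0285, 0, 0], 0],
    [[0, 0, 0.03], 0],
    [[0, 0, 0.04], 0],
    [[0, 0, 0.04], 0]
  ]
}}

```text
time_s: 18.52
tcp_pos: [0.617, 0.0755, 0.1357]
ee_rot: [[1.0, -0.001, 0.003], [-0.001, -1.0, 0.001], [0.003, -0.001, -1.0]]
wrist_force: [-0.4, 0.1, -0.4]
gripper_width: 1.003
gripper_force: 0.0
```

>>> {"fn": "apply_moves", "kwargs": {
  "moves": [
    [[0, 0, 0.04], 0],
    [[0, 0, 0.03], 0],
    [[0, 0, 0.018], 0],
    [[0, 0, 0], 0],
    [[0, 0, 0], 0]
  ]
}}

```text
time_s: 18.93
tcp_pos: [0.6158, 0.0751, 0.0474]
ee_rot: [[1.0, -0.0, -0.002], [-0.0, -1.0, -0.001], [-0.002, 0.001, -1.0]]
wrist_force: [1.1, 0.5, 0.9]
gripper_width: 1.002
gripper_force: 0.0
```

>>> {"fn": "apply_moves", "kwargs": {
  "moves": [
    [[0, 0, 0], 0],
    [[0, 0, 0], 0],
    [[0, 0, 0], 0],
    [[0, 0, 0], 0],
    [[0, 0, 0], 0]
  ],
  "hand": 0.03
}}

```text
time_s: 19.35
tcp_pos: [0.6164, 0.0755, 0.0491]
ee_rot: [[1.0, -0.0, 0.002], [-0.0, -1.0, 0.001], [0.002, -0.001, -1.0]]
wrist_force: [-0.4, 0.0, 0.3]
gripper_width: 0.706
gripper_force: 0.0
```

>>> {"fn": "apply_moves", "kwargs": {
  "moves": [
    [[0, 0, 0], 0],
    [[0, 0, 0], 0],
    [[0, 0, 0], 0],
    [[0, 0, 0], 0]
  ]
}}

```text
time_s: 19.68
tcp_pos: [0.6159, 0.0754, 0.048]
ee_rot: [[1.0, -0.0, 0.0], [-0.0, -1.0, 0.0], [0.0, -0.0, -1.0]]
wrist_force: [-0.4, -0.9, 0.7]
gripper_width: 0.446
gripper_force: 29.6
```

>>> {"fn": "apply_moves", "kwargs": {
  "moves": [
    [[0, 0, -0.01], 0],
    [[0, 0, -0.03], 0],
    [[0, 0, -0.03], 0],
    [[-0.0245, -0.0278, 0], 0],
    [[-0.0245, -0.0278, 0], 0]
  ]
}}

```text
time_s: 20.1
tcp_pos: [0.5685, 0.1311, 0.1207]
ee_rot: [[1.0, -0.004, 0.005], [-0.004, -1.0, 0.002], [0.005, -0.002, -1.0]]
wrist_force: [-1.4, 0.7, -2.8]
gripper_width: 0.45
gripper_force: 29.5
```

>>> {"fn": "apply_moves", "kwargs": {
  "moves": [
    [[-0.0245, -0.0278, 0], 0],
    [[-0.0245, -0.0278, 0], 0],
    [[-0.0245, -0.0278, 0], 0],
    [[-0.0235, -0.028, 0], 0],
    [[0, 0, 0], 0]
  ]
}}

```text
time_s: 20.52
tcp_pos: [0.4669, 0.246, 0.1189]
ee_rot: [[1.0, 0.006, 0.0], [0.006, -1.0, 0.001], [0.0, -0.001, -1.0]]
wrist_force: [0.5, -0.0, -1.4]
gripper_width: 0.446
gripper_force: 29.5
```

>>> {"fn": "apply_moves", "kwargs": {
  "moves": [
    [[0, 0, 0], 0],
    [[0, 0, 0], 0]
  ]
}}

```text
time_s: 20.68
tcp_pos: [0.47, 0.2425, 0.1185]
ee_rot: [[1.0, 0.0, 0.0], [0.0, -1.0, 0.0], [0.0, -0.0, -1.0]]
wrist_force: [0.4, -0.3, -0.7]
gripper_width: 0.446
gripper_force: 29.5
```

```bash
python3 - <<'E'
from h import *
for c in ["wrist","top","scene"]:
    p=imaging.capture(c)
    print(c,np.round(r.sense()["tcp_pos"],4),fit(p,"salt",(.471,.2425),.082),fit(p,"dish",(.471,.2425),0))
    if c!="top": cv2.imwrite(f"pics/{c}6.png",p["frame"])
E
python3 -c "
import cv2,numpy as np
cv2.imwrite('pics/c6.png',np.hstack([cv2.imread('pics/wrist6.png')[:,100:450],cv2.resize(cv2.imread('pics/scene6.png')[60:252,100:300],(400,384))]))"
```

```text
wrist [0.4703 0.242  0.1183] (np.float64(0.793), 0.66, array([0.4723, 0.2434])) (np.float64(0.845), 0.63, array([0.4708, 0.2423]))
top [0.4706 0.2414 0.118 ] (np.float64(0.373), 0.53, array([0.4762, 0.1994])) (np.float64(0.712), 0.67, array([0.4729, 0.2395]))
scene [0.4704 0.2416 0.1179] (np.float64(0.554), 0.54, array([0.467 , 0.2331])) (np.float64(0.946), 0.62, array([0.4677, 0.2368]))
```

View pics/c6.png

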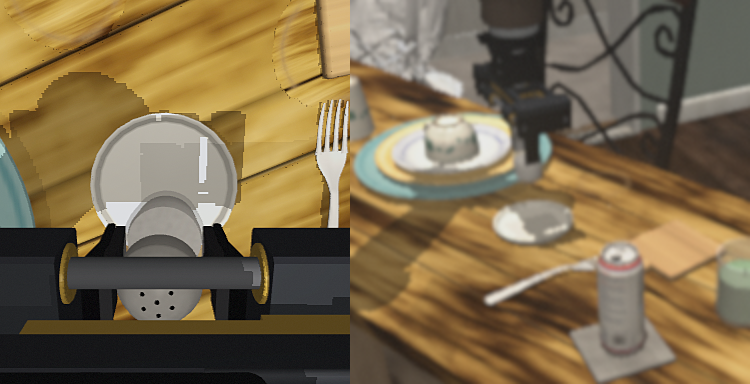

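>>> {"fn": "apply_moves", "kwargs": {
  "moves": [
    [[0, 0, 0.02], 0],
    [[0, 0, 0.025], 0],
    [[0, 0, 0.015], 0],
    [[0, 0, 0.01], 0],
    [[0, 0, 0.002], 0]
  ]
}}

```text
time_s: 21.55
tcp_pos: [0.4692, 0.2415, 0.0443]
ee_rot: [[1.0, -0.001, -0.003], [-0.001, -1.0, -0.003], [-0.003, 0.003, -1.0]]
wrist_force: [-0.6, -1.0, -0.7]
gripper_width: 0.444
gripper_force: 29.5
```

>>> {"fn": "apply_moves", "kwargs": {
  "moves": [
    [[0, 0, 0.001], 0],
    [[0, 0, 0.001], 0],
    [[0, 0, 0], 0],
    [[0, 0, 0], 0],
    [[0, 0, 0], 0]
  ]
}}

```text
time_s: 21.97
tcp_pos: [0.4703, 0.2427, 0.0448]
ee_rot: [[1.0, -0.0, 0.001], [-0.0, -1.0, 0.001], [0.001, -0.001, -1.0]]
wrist_force: [-0.1, 0.3, -1.9]
gripper_width: 0.442
gripper_force: 29.5
```

>>> {"fn": "apply_moves", "kwargs": {
  "moves": [
    [[0, 0, 0.0005], 0],
    [[0, 0, 0.0005], 0],
    [[0, 0, 0], 0],
    [[0, 0, 0], 0]
  ]
}}

```text
time_s: 22.3
tcp_pos: [0.47, 0.2423, 0.0431]
ee_rot: [[1.0, -0.0, 0.0], [-0.0, -1.0, 0.0], [0.0, -0.0, -1.0]]
wrist_force: [-0.1, -0.3, 0.3]
gripper_width: 0.443
gripper_force: 29.5
```

>>> {"fn": "apply_moves", "kwargs": {
  "moves": [
    [[0, 0, 0.0005], 0],
    [[0, 0, 0.0005], 0],
    [[0, 0, 0], 0],
    [[0, 0, 0], 0]
  ]
}}

```text
time_s: 22.63
tcp_pos: [0.47, 0.2424, 0.0421]
ee_rot: [[1.0, -0.0, 0.0], [-0.0, -1.0, -0.0], [0.0, 0.0, -1.0]]
wrist_force: [-0.1, -0.7, -0.2]
gripper_width: 0.446
gripper_force: 29.6
```

>>> {"fn": "apply_moves", "kwargs": {
  "moves": [
    [[0, 0, 0.0005], 0],
    [[0, 0, 0], 0],
    [[0, 0, 0], 0]
  ]
}}

```text
time_s: 22.88
tcp_pos: [0.4701, 0.2425, 0.042]
ee_rot: [[1.0, -0.0, 0.0], [-0.0, -1.0, 0.0], [0.0, -0.0, -1.0]]
wrist_force: [-1.2, -0.5, 5.2]
gripper_width: 0.449
gripper_force: 30.0
```

>>> {"fn": "apply_moves", "kwargs": {
  "moves": [
    [[0, 0, 0], 0],
    [[0, 0, 0], 0],
    [[0, 0, 0], 0],
    [[0, 0, 0], 0],
    [[0, 0, 0], 0]
  ],
  "hand": 0.087
}}

```text
time_s: 23.3
tcp_pos: [0.4699, 0.2423, 0.0413]
ee_rot: [[1.0, -0.001, -0.0], [-0.001, -1.0, -0.0], [-0.0, 0.0, -1.0]]
wrist_force: [0.0, 0.1, 0.2]
gripper_width: 0.744
gripper_force: 0.0
```

>>> {"fn": "apply_moves", "kwargs": {
  "moves": [
    [[0, 0, 0], 0],
    [[0, 0, -0.01], 0],
    [[0, 0, -0.03], 0],
    [[0, 0, -0.04], 0],
    [[0, 0, -0.04], 0]
  ]
}}

```text
time_s: 23.72
tcp_pos: [0.4694, 0.2418, 0.163]
ee_rot: [[1.0, -0.0, -0.001], [-0.0, -1.0, -0.002], [-0.001, 0.002, -1.0]]
wrist_force: [0.9, 0.4, -0.1]
gripper_width: 0.992
gripper_force: 0.0
```

>>> {"fn": "apply_moves", "kwargs": {
  "moves": [
    [[0, 0, -0.04], 0],
    [[0, 0, -0.04], 0],
    [[0.0042, 0.0395, 0], 0],
    [[0.0042, 0.0395, 0], 0],
    [[0.0042, 0.0395, 0], 0]
  ]
}}

```text
time_s: 24.13
tcp_pos: [0.4824, 0.1231, 0.2434]
ee_rot: [[1.0, 0.002, 0.003], [0.002, -1.0, 0.002], [0.003, -0.002, -1.0]]
wrist_force: [0.9, -1.0, -0.6]
gripper_width: 0.997
gripper_force: 0.0
```

>>> {"fn": "apply_moves", "kwargs": {
  "moves": [
    [[0.0042, 0.0395, 0], 0],
    [[0.0042, 0.0395, 0], 0],
    [[0.0042, 0.0395, 0], 0],
    [[0.0042, 0.0395, 0], 0],
    [[0.0042, 0.0395, 0], 0]
  ]
}}

```text
time_s: 24.55
tcp_pos: [0.5031, -0.0756, 0.2427]
ee_rot: [[1.0, -0.0, 0.001], [-0.0, -1.0, 0.0], [0.001, -0.0, -1.0]]
wrist_force: [1.3, 0.1, 0.4]
gripper_width: 1.002
gripper_force: 0.0
```

>>> {"fn": "apply_moves", "kwargs": {
  "moves": [
    [[0.0042, 0.0395, 0], 0],
    [[0.0042, 0.0395, 0], 0],
    [[0.0042, 0.0395, 0], 0],
    [[0.0042, 0.0395, 0], 0],
    [[0.0042, 0.0395, 0], 0]
  ]
}}

```text
time_s: 24.97
tcp_pos: [0.524, -0.2732, 0.2425]
ee_rot: [[1.0, -0.0, 0.001], [-0.0, -1.0, -0.0], [0.001, 0.0, -1.0]]
wrist_force: [0.5, 0.6, 0.3]
gripper_width: 0.999
gripper_force: 0.0
```

>>> {"fn": "apply_moves", "kwargs": {
  "moves": [
    [[0, 0, 0], 0],
    [[0, 0, 0], 0]
  ]
}}

```text
time_s: 25.13
tcp_pos: [0.5238, -0.2731, 0.2414]
ee_rot: [[1.0, -0.004, -0.001], [-0.004, -1.0, 0.0], [-0.001, -0.0, -1.0]]
wrist_force: [0.3, 0.0, -0.9]
gripper_width: 1.0
gripper_force: 0.0
```

```bash
python3 - <<'E'
from h import *
p=imaging.capture("wrist")
print(np.round(r.sense()["tcp_pos"],4),fit(p,"spice",(.579,-.272),.008))
for c in ["top","scene"]:
    p=imaging.capture(c);print(c,fit(p,"spice",(.579,-.272),.008),fit(p,"salt",(.471,.2425),.006),fit(p,"dish",(.471,.2425),0),fit(p,"board",(.621,.078),0,.2))
E
```

```text
[ 0.5239 -0.2718  0.2416] (np.float64(0.978), 0.93, array([ 0.5786, -0.2717]))
top None (np.float64(0.857), 0.74, array([0.4704, 0.2402])) (np.float64(0.965), 0.78, array([0.4725, 0.2415])) (np.float64(0.96), 0.65, array([0.6222, 0.0769, 0.0206]))
scene None (np.float64(0.931), 0.67, array([0.4699, 0.2442])) (np.float64(0.939), 0.91, array([0.4685, 0.2347])) (np.float64(0.734), 0.84, array([0.6291, 0.0792, 0.0305]))
```

>>> {"fn": "apply_moves", "kwargs": {
  "moves": [
    [[0.0275, 0, 0], 0],
    [[0.027, 0, 0], 0],
    [[0, 0, 0.02], 0],
    [[0, 0, 0.035], 0],
    [[0, 0, 0.035], 0]
  ]
}}

```text
time_s: 26.15
tcp_pos: [0.5801, -0.2712, 0.1516]
ee_rot: [[1.0, -0.0, 0.004], [-0.0, -1.0, -0.001], [0.004, 0.001, -1.0]]
wrist_force: [0.0, -0.4, -0.4]
gripper_width: 1.001
gripper_force: 0.0
```

>>> {"fn": "apply_moves", "kwargs": {
  "moves": [
    [[0, 0, 0.035], 0],
    [[0, 0, 0.035], 0],
    [[0, 0, 0.02], 0],
    [[0, 0, 0], 0],
    [[0, 0, 0], 0]
  ]
}}

```text
time_s: 26.57
tcp_pos: [0.5786, -0.2713, 0.0608]
ee_rot: [[1.0, 0.0, -0.002], [0.0, -1.0, -0.0], [-0.002, 0.0, -1.0]]
wrist_force: [-0.4, -0.0, 0.4]
gripper_width: 0.999
gripper_force: 0.0
```

>>> {"fn": "apply_moves", "kwargs": {
  "moves": [
    [[0, 0, 0], 0],
    [[0, 0, 0], 0],
    [[0, 0, 0], 0],
    [[0, 0, 0], 0],
    [[0, 0, 0], 0]
  ],
  "hand": 0.03
}}

```text
time_s: 26.98
tcp_pos: [0.5793, -0.2713, 0.0627]
ee_rot: [[1.0, -0.0, 0.002], [-0.0, -1.0, -0.0], [0.002, 0.0, -1.0]]
wrist_force: [-0.6, 0.1, -0.3]
gripper_width: 0.707
gripper_force: 0.0
```

>>> {"fn": "apply_moves", "kwargs": {
  "moves": [
    [[0, 0, 0], 0],
    [[0, 0, 0], 0],
    [[0, 0, 0], 0],
    [[0, 0, 0], 0]
  ]
}}

```text
time_s: 27.32
tcp_pos: [0.5789, -0.2712, 0.0617]
ee_rot: [[1.0, -0.0, 0.0], [-0.0, -1.0, -0.0], [0.0, 0.0, -1.0]]
wrist_force: [-0.1, -0.2, -0.1]
gripper_width: 0.494
gripper_force: 30.0
```

>>> {"fn": "apply_moves", "kwargs": {
  "moves": [
    [[0, 0, -0.01], 0],
    [[0, 0, -0.03], 0],
    [[0, 0, -0.04], 0],
    [[0, 0, -0.04], 0],
    [[0, 0, -0.02], 0]
  ]
}}

```text
time_s: 27.73
tcp_pos: [0.5808, -0.2722, 0.208]
ee_rot: [[1.0, 0.0, 0.008], [0.0, -1.0, -0.004], [0.008, 0.004, -1.0]]
wrist_force: [1.8, -0.2, 0.9]
gripper_width: 0.498
gripper_force: 30.0
```

>>> {"fn": "apply_moves", "kwargs": {
  "moves": [
    [[0.0042, -0.0349, 0], 0],
    [[0.0042, -0.0349, 0], 0],
    [[0.0042, -0.0349, 0], 0],
    [[0.0042, -0.0349, 0], 0],
    [[0.0042, -0.0349, 0], 0]
  ]
}}

```text
time_s: 28.15
tcp_pos: [0.5997, -0.0953, 0.2022]
ee_rot: [[1.0, -0.001, 0.0], [-0.001, -1.0, 0.0], [0.0, -0.0, -1.0]]
wrist_force: [0.9, -0.2, -1.0]
gripper_width: 0.499
gripper_force: 30.0
```

>>> {"fn": "apply_moves", "kwargs": {
  "moves": [
    [[0.0042, -0.0349, 0], 0],
    [[0.0042, -0.0349, 0], 0],
    [[0.0042, -0.0349, 0], 0],
    [[0.0042, -0.0349, 0], 0],
    [[0.0042, -0.0349, 0], 0]
  ]
}}

```text
time_s: 28.57
tcp_pos: [0.6208, 0.0795, 0.2022]
ee_rot: [[1.0, -0.0, 0.0], [-0.0, -1.0, 0.0], [0.0, -0.0, -1.0]]
wrist_force: [0.4, -0.1, -0.2]
gripper_width: 0.498
gripper_force: 30.0
```

>>> {"fn": "apply_moves", "kwargs": {
  "moves": [
    [[0, 0, 0.02], 0],
    [[0, 0, 0.03], 0],
    [[0, 0, 0.03], 0],
    [[0, 0, 0], 0],
    [[0, 0, 0], 0]
  ]
}}

```text
time_s: 28.98
tcp_pos: [0.6202, 0.0774, 0.1207]
ee_rot: [[1.0, -0.0, -0.003], [-0.0, -1.0, -0.002], [-0.003, 0.002, -1.0]]
wrist_force: [0.1, 0.6, 0.2]
gripper_width: 0.495
gripper_force: 30.0
```

```bash
python3 - <<'E'
from h import *
for c in ["wrist","top"]:
    p=imaging.capture(c)
    print(c,np.round(r.sense()["tcp_pos"],4),fit(p,"board",(.621,.078),0,.2),fit(p,"candle",(.627,-.089),0))
    if c=="wrist": cv2.imwrite("pics/w7.png",p["frame"])
E
```

```text
wrist [0.6218 0.0777 0.1228] (np.float64(0.712), 0.82, array([0.6201, 0.0778, 0.0213])) (np.float64(0.971), 0.72, array([ 0.6258, -0.0914]))
top [0.6225 0.078  0.1242] (np.float64(0.636), 0.65, array([0.6118, 0.077 , 0.0294])) (np.float64(0.941), 0.73, array([ 0.6289, -0.0903]))
```

View pics/w7.png

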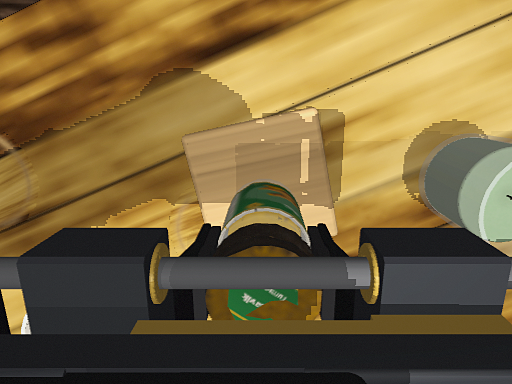

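>>> {"fn": "apply_moves", "kwargs": {
  "moves": [
    [[0, 0, 0.02], 0],
    [[0, 0, 0.02], 0],
    [[0, 0, 0.01], 0],
    [[0, 0, 0.003], 0],
    [[0, 0, 0], 0]
  ]
}}

```text
time_s: 29.7
tcp_pos: [0.6209, 0.0776, 0.0683]
ee_rot: [[1.0, -0.0, -0.001], [-0.0, -1.0, -0.001], [-0.001, 0.001, -1.0]]
wrist_force: [1.0, 0.4, -0.5]
gripper_width: 0.498
gripper_force: 30.0
```

>>> {"fn": "apply_moves", "kwargs": {
  "moves": [
    [[0, 0, 0.0005], 0],
    [[0, 0, 0.0005], 0],
    [[0, 0, 0.0005], 0],
    [[0, 0, 0], 0],
    [[0, 0, 0], 0]
  ]
}}

```text
time_s: 30.12
tcp_pos: [0.6212, 0.0779, 0.0676]
ee_rot: [[1.0, -0.0, 0.001], [-0.0, -1.0, 0.0], [0.001, -0.0, -1.0]]
wrist_force: [-0.6, -0.5, -0.8]
gripper_width: 0.497
gripper_force: 30.0
```

>>> {"fn": "apply_moves", "kwargs": {
  "moves": [
    [[0, 0, 0.0005], 0],
    [[0, 0, 0.0005], 0],
    [[0, 0, 0], 0],
    [[0, 0, 0], 0]
  ]
}}

```text
time_s: 30.45
tcp_pos: [0.621, 0.0778, 0.066]
ee_rot: [[1.0, -0.0, -0.0], [-0.0, -1.0, -0.0], [-0.0, 0.0, -1.0]]
wrist_force: [-0.3, -0.1, -1.4]
gripper_width: 0.496
gripper_force: 30.0
```

>>> {"fn": "apply_moves", "kwargs": {
  "moves": [
    [[0, 0, 0.0005], 0],
    [[0, 0, 0], 0],
    [[0, 0, 0], 0]
  ]
}}

```text
time_s: 30.7
tcp_pos: [0.6211, 0.0778, 0.0657]
ee_rot: [[1.0, -0.0, 0.0], [-0.0, -1.0, -0.0], [0.0, 0.0, -1.0]]
wrist_force: [0.8, -0.3, -0.7]
gripper_width: 0.501
gripper_force: 30.0
```

>>> {"fn": "apply_moves", "kwargs": {
  "moves": [
    [[0, 0, 0.0005], 0],
    [[0, 0, 0], 0],
    [[0, 0, 0], 0]
  ]
}}

```text
time_s: 30.95
tcp_pos: [0.6212, 0.0778, 0.0657]
ee_rot: [[1.0, -0.0, 0.001], [-0.0, -1.0, -0.0], [0.001, 0.0, -1.0]]
wrist_force: [-2.1, -0.9, 4.2]
gripper_width: 0.496
gripper_force: 30.0
```

Contact; release, rise and back off to look.

>>> {"fn": "apply_moves", "kwargs": {
  "moves": [
    [[0, 0, 0], 0],
    [[0, 0, 0], 0],
    [[0, 0, 0], 0],
    [[0, 0, 0], 0],
    [[0, 0, 0], 0]
  ],
  "hand": 0.087
}}

```text
time_s: 31.37
tcp_pos: [0.6209, 0.0778, 0.0647]
ee_rot: [[1.0, -0.0, -0.0], [-0.0, -1.0, -0.0], [-0.0, 0.0, -1.0]]
wrist_force: [-0.4, 0.5, 0.1]
gripper_width: 0.792
gripper_force: 0.0
```

>>> {"fn": "apply_moves", "kwargs": {
  "moves": [
    [[0, 0, 0], 0],
    [[0, 0, -0.01], 0],
    [[0, 0, -0.03], 0],
    [[0, 0, -0.04], 0],
    [[0, 0, -0.04], 0]
  ]
}}

```text
time_s: 31.78
tcp_pos: [0.6204, 0.0775, 0.1863]
ee_rot: [[1.0, -0.0, -0.002], [-0.0, -1.0, -0.001], [-0.002, 0.001, -1.0]]
wrist_force: [1.2, 0.1, 1.0]
gripper_width: 0.992
gripper_force: 0.0
```

>>> {"fn": "apply_moves", "kwargs": {
  "moves": [
    [[0, 0, -0.04], 0],
    [[0, 0, -0.03], 0],
    [[-0.04, 0, 0], 0],
    [[-0.04, 0, 0], 0],
    [[-0.04, 0, 0], 0]
  ]
}}

```text
time_s: 32.2
tcp_pos: [0.4999, 0.0777, 0.2559]
ee_rot: [[1.0, -0.001, 0.001], [-0.001, -1.0, 0.001], [0.001, -0.001, -1.0]]
wrist_force: [-0.8, 1.0, 0.3]
gripper_width: 1.003
gripper_force: 0.0
```

>>> {"fn": "apply_moves", "kwargs": {
  "moves": [
    [[-0.04, 0, 0], 0],
    [[-0.02, 0, 0], 0],
    [[0, 0, 0], 0],
    [[0, 0, 0], 0]
  ]
}}

```text
time_s: 32.53
tcp_pos: [0.4406, 0.0779, 0.2566]
ee_rot: [[1.0, 0.001, 0.003], [0.001, -1.0, 0.001], [0.003, -0.001, -1.0]]
wrist_force: [0.2, 0.0, 0.1]
gripper_width: 1.001
gripper_force: 0.0
```

```bash
python3 - <<'E'
from h import *
I=[]
for c in ["wrist","top","scene"]:
    p=imaging.capture(c);I.append(p["frame"])
    for a,b,za,xb,yw in [("can","coaster",.008,(.4568,-.079),-.075),("salt","dish",.006,(.4706,.2425),None),("spice","board",.012,(.6208,.078),.2)]:
        print(c,a,fit(p,a,xb,za),b,fit(p,b,xb,0,yw))
cv2.imwrite("pics/end.png",np.hstack([cv2.resize(I[1][110:300,80:430],(440,239)),cv2.resize(I[2][100:300,130:390],(311,239))]))
print(r.sense()["time_s"],r.sense()["gripper_width"])
E
```

```text
wrist can (np.float64(0.911), 0.6, array([ 0.4587, -0.0751])) coaster (np.float64(0.965), 0.97, array([ 0.4568, -0.0774, -0.0066]))
wrist salt (np.float64(0.892), 0.85, array([0.4694, 0.2414])) dish (np.float64(0.982), 0.72, array([0.4707, 0.242 ]))
wrist spice (np.float64(0.975), 0.57, array([0.6201, 0.077 ])) board (np.float64(0.987), 0.95, array([0.622 , 0.0791, 0.0223]))
top can (np.float64(0.965), 0.95, array([ 0.458 , -0.0794])) coaster (np.float64(0.967), 0.85, array([ 0.4571, -0.0791, -0.0074]))
top salt None dish None
top spice (np.float64(0.942), 0.7, array([0.6225, 0.0756])) board (np.float64(0.967), 0.77, array([0.622 , 0.0772, 0.0229]))
scene can (np.float64(0.935), 0.67, array([ 0.4565, -0.0801])) coaster (np.float64(0.943), 0.88, array([ 0.4557, -0.0801, -0.0083]))
scene salt (np.float64(0.925), 0.91, array([0.4696, 0.2397])) dish (np.float64(0.934), 0.65, array([0.4672, 0.237 ]))
scene spice (np.float64(0.944), 0.56, array([0.6186, 0.0739])) board (np.float64(0.687), 0.65, array([0.6303, 0.0773, 0.0284]))
33.5833 0.9998732835000917
```

View pics/end.png

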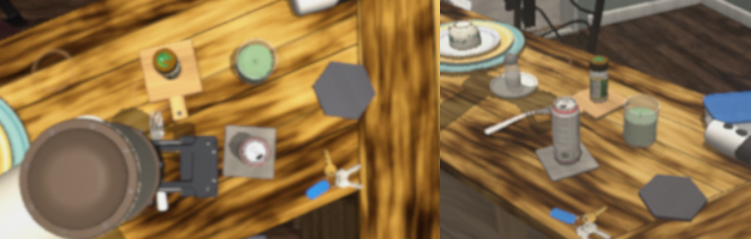

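All three stand within about 2 mm of their centres, upright, and the other things have not moved.

```bash
python3 -c "
from station import r
print(r.finish_job())"
```

```text
the job is handed in; nothing more can be done
None
```

I handed the job in at about 34 s: the can is on the coaster, the salt shaker on the dish and the spice jar on the board's blade. All three are upright and a few millimetres or less from centre by the camera fits; the candle, fork and keys look unmoved, and the gripper is open and clear.

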